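# Reset the lock of a second-hand cash box at a market stall

## Task

Reset the code lock of the grey cash box on the stall: pull its drop-front door all the way down, take the stylus (the slim straight-handled tool) out of the wooden tool rack and push its steel tip through the hole in the black lock case on the inside of the door until the hidden reset button is down. Finish like that, the gripper still holding the stylus and keeping the button down, with the door lying fully open. Leave the other tools and everything else on the table where they are.

Things in the scene. Friction and masses are not known exactly. Their poses are not given: they have to be found in the camera images.
- cash_box: Grey steel cash box, 180 deep (x) x 220 wide (y) x 160 mm high, fixed. Origin: centre of its underside; its own -x side is the front, roughly towards the robot. Flat top (thin carrying handle on its middle up to 170 mm, look only). A drop-front door closes the front; its hinge axis runs along the box's y, 96 mm in front of the origin and 25 mm above the table.
- drop_door (a joint): Angle of the drop-front door about its bottom hinge: 0 = upright, shut; 1.57 rad = stop, door level, pointing away from the box's front, inner face up. Starts shut or slightly ajar, no latch; hinge friction (0.4 N m) keeps it where it is left; a few newtons at the lip move it. Plate 12 mm thick (6 mm either side of the hinge axis), 216 mm wide, reaching 135 mm from the hinge.
- door_lip (a point): Middle of the free end of the door's pull lip (100 mm wide, 12 mm thick, in the plate's plane, 170 mm from the hinge). Shut, the lip stands 35 mm above the box's top and can be hooked from behind, over the box top, or pinched from above. Axes move with the door: x out of the inner face (up when open), y along the hinge, z from hinge to lip.
- hole_mouth (a point): Centre of the mouth of the round hole, 16 mm wide, in the black lock case (60 mm x 80 mm along the hinge, 28 mm thick) on the door's inner face: 70 mm from the hinge, 30 mm to +y of the door's middle, 34 mm out from the plate's mid-plane. Moves with the door; axes as door_lip, x out of the hole. The hole runs square to the door: straight down when the door is fully open.
- reset_top (a point): Centre of the top of the recessed reset button, a grey disc 12 mm across in the hole, 12 mm below the mouth when not pressed; moves with the button and the door.
- reset (a joint): Travel of the reset button: 0 = up, 0.006 m = fully down. Spring: starts to move at 1.5 N, fully down at 5 N; comes up again when let go.
- rack: Dark wooden tool rack, block 170 (x) x 56 (y) x 60 mm high, fixed, with three holes 12 mm wide and 52 mm deep in a row along its x, 55 mm apart. A tool stands upright in each. Origin: centre of its underside.
- stylus_mid (a point): Middle of the stylus's handle, 90 mm from the tip. Stylus: straight round wooden handle 18 mm thick, 84 mm long, brass collar 22 mm wide and 6 mm high below it, then a steel rod 7 mm thick, 45 mm long; about 70 g. It stands tip down in any one of the rack's holes, collar on the rack's top; this point is 45 mm above the rack and 45 mm below the handle's end. z: from tip to handle.
- stylus_tip (a point): End of the steel rod of the stylus (rod 7 mm thick).
- stylus: The stylus as a whole; its origin lies at the tip, z towards the handle.
- seal: Bystander: brass letter seal with a ball knob 32 mm thick, standing in the rack, its top 51 mm above the rack. Origin at the end of its rod, 45 mm below the rack's top.
- mushroom: Bystander: wooden darning mushroom with a domed cap 46 mm wide, standing in the rack, its top 51 mm above the rack. Origin at the end of its rod, 45 mm below the rack's top.
- jug: Bystander: brass jug, 105 mm wide, 180 mm high, handle on its y side. Origin: centre of the underside.
- vase: Bystander: pale pink vase, 72 mm wide, 115 mm high. Origin: centre of the underside.
- mug: Bystander: brown earthenware mug, 76 mm wide, 85 mm high. Origin: centre of the underside.
- dish: Bystander: white saucer, 90 mm wide, 14 mm high. Origin: centre of the underside.
- books: Bystander: stack of three books, about 160 x 220 x 75 mm high. Origin: centre of the underside.
- calculator: Bystander: white calculator in an open black case, 110 x 170 mm, raised lid 115 mm high on its +x side. Origin: centre of the underside.
Mind the look-alikes: they are no part of the job. Leave any green look-alike of the stylus alone.

How it is judged:
On the way, in this order (a step that is already met when the one before it is completed fails the run):
1. the door is pulled all the way down (value of joint drop_door above 1.48 rad), for 0.2 s.
2. the reset button is pressed through the hole with the stylus (value of joint drop_door above 1.48 rad and value of joint reset above 0.004 m and distance between stylus_tip and reset_top below 0.008 m), for 0.3 s.
At the end, for the whole second after the job is handed in: The door lies fully open (within 0.09 rad of its stop), the stylus's tip is on the reset button (within 8 mm of its centre) and keeps it at least 4 of its 6 mm down, and the gripper's fingers hold the stylus (all of step 2 and contact force between the fingers and stylus above 1 N); the arm keeps its last pose, push and grip.
It fails at once if another tool of the rack (seal, mushroom) is moved more than 30 mm or tipped over (distance of any of seal, mushroom from where it was at the start of the episode above 0.03 m or angle between any of seal, mushroom's own z axis and vertical above 0.5 rad).
It fails at once if crockery (jug, vase, mug, dish) is moved more than 30 mm or tipped over (distance of any of jug, vase, mug, dish from where it was at the start of the episode above 0.03 m or angle between any of jug, vase, mug, dish's own z axis and vertical above 0.5 rad).
It fails at once if the books or the calculator is moved more than 30 mm or tipped over (distance of any of books, calculator from where it was at the start of the episode above 0.03 m or angle between any of books, calculator's own z axis and vertical above 0.5 rad).
It also fails if it takes over 61 s, if anything falls off the work surface, if the arm or the gripper's body presses on something with over 40 N, if the wrist force passes 120 N, or if a joint passes its speed limit or range.

## Robot

A 6-joint arm with a two-finger parallel gripper is mounted at the origin on the work surface. World frame = base frame: x ahead of the robot, y to its left, z up, the work surface at z = 0. Lengths are in m, angles in rad, forces in N, time in s.
With the tool pointing down it reaches from about 0.25 to 0.775 m from the base axis. Payload 4 kg.
Tool frame: the origin (TCP) lies at the very end of the fingers, on their centre line; the grasp point (between the pads) lies 19 mm behind it (robot.hold_point_z is the distance from the TCP to the grasp point, in m); z points along the fingers, y is the line along which they close (so a half turn about z gives the same grasp; the last joint's range is limited). The gripper opens to 94 mm and grips with 3 to 60 N. Pads are 16 mm wide; open, the fingers measure 119 mm over their backs; the gripper's body (75 mm by 177 mm) begins 78 mm behind the grasp point.
Start: joints at [-1.336, 0.087, 1.371, -0, 1.684, -0.103], TCP at [0.182, -0.519, 0.206] pointing down, gripper open.
Joint ranges: [-3.1, 3.1], [-0.76, 2.03], [0.27, 2.55], [-1.08, 4.22], [0.17, 2.65], [-2.57, 2.57]. Speed limits (rad/s): [2.79, 2.79, 3.14, 3.14, 3.14, 3.14].

## Interface

Orientations are given as [roll, pitch, yaw] about the fixed x, y, z axes, in that order (R = Rz(yaw) Ry(pitch) Rx(roll)).
In Python, from bench import robot gives the robot as it stands.
- The arm moves only by the tool carry_out, never from a script. Its argument "steps" is a list of rows, each a list of 3 entries, a list of its own where there are three numbers: the shift along the tool's x, y, z in m, then the turn about the tool's z in units of 10 degrees (1.0 is 10 degrees), then the closure, from -1 (fully open) to 1 (shut). In form: [[[tx, ty, tz], roll, jaw], ...]. A call has 1 to 10 rows; each row is the pose to reach, as a shift and turn from the pose commanded when the call began, along the tool's axes at that moment; what a row does not reach only later rows make up. A row lasts 1/8 s, in which the tool goes at most 62.5 mm and 10.7 degrees, less where a joint would pass 70% of its speed; a pose out of reach is approached as far as the arm can. A call with a gripper value outside its range is refused whole. The fingers move at their own pace and stop on an object; the grip force is fixed at half the most. Time passes only in rows, so rows that repeat a pose let the fingers close. It gives the time, the measured TCP pose, the force, the opening and the grip force at its end, in the units of the state.
- robot.get_obs(): the state, without advancing time (a new reading comes with each control period).
- robot.snapshot(name): name is "scene" or "side" or "wrist"; returns a dict with "image" (420x560x3 uint8, red, green, blue), "z_map" (420x560 float32, m along the optical axis (not along the pixel's ray), 0 where there is no reading), "mtx" (3x3 intrinsics, pixels), "R" (3x3) and "t" (3): a world point X has camera coordinates R X + t. Camera axes: x right, y down, z forward; pixel columns grow to the right and rows downward; lengths in m; the calibration is good to about 2 mm. A picture is of the moment at which its call begins.
- robot.close_job(): hands the job in; it is judged then, once.
The state is a dict: "time": time; "joint_positions": joint angles; "qvel": joint speeds; "joint_torque": joint torques, N m; "tool_pos": TCP position; "ee_rot": TCP orientation; "wrist_force": force on the tool from outside, world axes, zero at the start; "wrist_torque": the same for the moment, N m; "width": finger opening in m; "finger_force": force on a finger pad.
Only numpy, scipy, OpenCV 4.12 (cv2) and the standard library are available. Lean on these libraries where they do the work, as an engineer would, in place of code of your own. Each camera call takes 0.05 s, during which the arm holds its last target. There are 200 camera calls.

## Working session

There is one attempt and no reset: what is moved stays moved. The work goes in short steps, Python scripts to look and compute and a tool call to move; the robot and the scene stay as the last step left them, time stands still between calls to the robot, and variables do not carry over. Pictures are saved under pics/ and viewed, at most 10 in all, crops included, and the job is handed in when it is done.

Besides the shell and the picture viewer there is one more tool, called after ">>>" as name([rows], argument=value, ...), one row to a line, values as JSON. carry_out: Moves the arm, as the interface text tells. Its arguments: {"type":"object","properties":{"steps":{"type":"array","items":{"type":"array"}}},"required":["steps"]}

```bash
mkdir -p pics
cat > h.py <<'E'
import numpy as np, cv2
from bench import robot
def snap(n,f=None):
    s=robot.snapshot(n)
    if f: cv2.imwrite('pics/'+f,cv2.cvtColor(s['image'],cv2.COLOR_RGB2BGR)); np.savez('pics/'+f[:-4],**s)
    return s
def P(s,u,v,r=1):
    w=s['z_map'][v-r:v+r+1,u-r:u+r+1]; z=np.median(w[w>0])
    c=np.linalg.inv(s['mtx'])@[u,v,1]*z
    return s['R'].T@(c-s['t'])
def cloud(s):
    h,w=s['z_map'].shape; v,u=np.mgrid[:h,:w]
    c=np.stack([u,v,np.ones_like(u)],-1)@np.linalg.inv(s['mtx']).T*s['z_map'][...,None]
    return (c-s['t'])@s['R']
E
python3 - <<'E'
from h import *
a=snap('scene','a.png');b=snap('side','b.png')
o=robot.get_obs();print(o['tool_pos'],o['ee_rot'],o['time'],o['width'])
for s in(a,b):print(-s['R'].T@s['t'],s['R'][2])
E
```

```text
[ 0.18216338 -0.51843342  0.20443819] [-3.13961805e+00 -2.20926161e-04  3.37788059e-01] 0.1 0.09408168697762428
[1.34641323 0.31009796 1.06658652] [-0.62419014 -0.26735409 -0.73410385]
[0.09225655 0.63776345 1.01651817] [ 0.39906208 -0.5375983  -0.74279036]
```

```bash
ls
```

```text
h.py
pics
```

View pics/a.png

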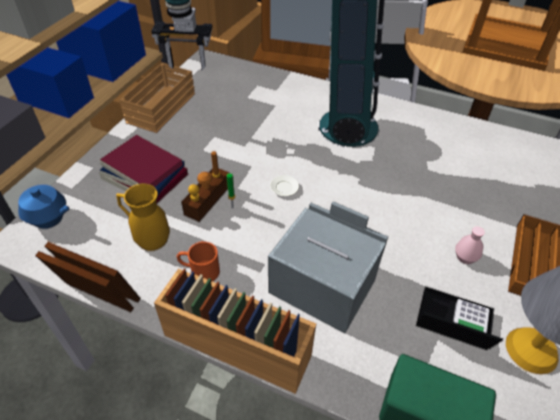

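View pics/b.png

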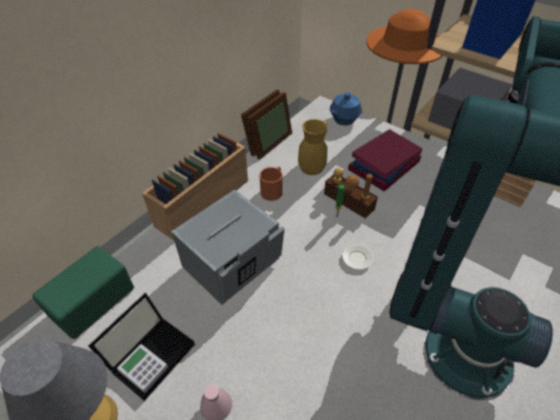

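Scene view: the rack at (206,192) holds a brass ball (194,190), a domed wooden cap (204,180) and a slim straight wooden handle (214,162). A green look-alike stands beside the rack at (230,185). The box is at (327,262) with its lip at (350,215), the saucer at (286,187). Side view: lip at (235,262), rack at (350,195), slim handle at (368,183), green one at (340,195). Stylus candidates are those four; I choose the slim wooden one at scene (214,162) and will check it in a crop.

Run:
```python
from h import *
a=dict(np.load('pics/a.npz'));b=dict(np.load('pics/b.npz'))
ca=cv2.resize(a['image'][140:225,170:310],None,fx=5,fy=5,interpolation=3)
cb=cv2.resize(b['image'][160:225,310:400],None,fx=5,fy=5,interpolation=3)
im=np.zeros((425+325,700,3),np.uint8);im[:425,:700]=ca;im[425:,:450]=cb
cv2.imwrite('pics/c.png',cv2.resize(im[:,:,::-1],None,fx=.79,fy=.79))
for n,s,pts in(('a',a,[(214,158),(214,165),(194,190),(204,178),(230,185),(286,187),(350,213),(335,208),(366,219),(327,240)]),('b',b,[(369,180),(340,195),(235,262),(215,268),(270,240),(230,230)])):
  for p in pts: print(n,p,P(s,*p).round(4))
A=cloud(a).reshape(-1,3);B=cloud(b).reshape(-1,3)
# box top
for C in(A,B):
  m=(abs(C[:,2]-.16)<.004)&(C[:,0]>.3)&(C[:,0]<.8)&(abs(C[:,1])<.4)
  T=C[m].astype(np.float32); print(len(T),cv2.minAreaRect(T[:,:2]*1000))
  m=(C[:,2]>.173)&(C[:,2]<.21)&(C[:,0]>.3)&(C[:,0]<.8)&(abs(C[:,1])<.25)
  L=C[m].astype(np.float32); print('lip',len(L),cv2.minAreaRect(L[:,:2]*1000),L[:,2].max())
C=np.vstack([A,B])
m=(C[:,2]>.053)&(C[:,2]<.064)&(C[:,0]>.3)&(C[:,0]<.75)&(C[:,1]<-.1)&(C[:,1]>-.5)
print('rack60',np.percentile(C[m],[2,50,98],axis=0))
```

```text
a (214, 158) [ 0.4667 -0.2678  0.1362]
a (214, 165) [ 0.4686 -0.2693  0.11  ]
a (194, 190) [ 0.5767 -0.273   0.1046]
a (204, 178) [ 0.5271 -0.2692  0.1089]
a (230, 185) [ 0.5184 -0.1908  0.1056]
a (286, 187) [ 0.3672 -0.0815  0.0054]
a (350, 213) [0.5547 0.164  0.1904]
a (335, 208) [0.5526 0.1248 0.1885]
a (366, 219) [0.5597 0.2056 0.1933]
a (327, 240) [0.6339 0.136  0.1608]
b (369, 180) [ 0.4531 -0.2651  0.1387]
b (340, 195) [ 0.5042 -0.189   0.1045]
b (235, 262) [0.5618 0.2159 0.1589]
b (215, 268) [0.5879 0.2596 0.1605]
b (270, 240) [0.5387 0.1061 0.1541]
b (230, 230) [0.6406 0.1467 0.1596]
5828 ((642.44677734375, -66.26181030273438), (661.5445556640625, 225.73155212402344), 88.29615783691406)
lip 397 ((604.624755859375, 154.4608917236328), (100.48257446289062, 125.47737121582031), 83.80885314941406) 0.19918576
4464 ((640.4840698242188, -57.585205078125), (641.921630859375, 225.26937866210938), 88.15294647216797)
lip 293 ((597.2557983398438, 152.32650756835938), (100.2880859375, 116.75982666015625), 81.44880676269531) 0.1980369
rack60 [[ 0.43192114 -0.4623171   0.05346841]
 [ 0.5302463  -0.27025488  0.05995601]
 [ 0.74204071 -0.12985157  0.06379956]]
```

View pics/c.png

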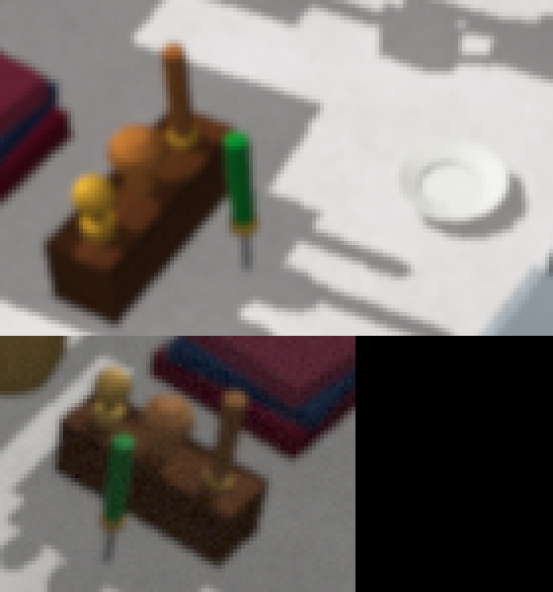

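The crop confirms it: the slim straight wooden handle is at the rack's near (-x) end, with the dome next to it, the ball at the far end and the green look-alike beside the rack. Next I fit the box.

Run:
```python
from h import *
a=dict(np.load('pics/a.npz'));b=dict(np.load('pics/b.npz'))
for s in(a,b):
  C=cloud(s).reshape(-1,3)
  C=C[(C[:,1]>.0)&(C[:,1]<.32)&(C[:,0]>.4)&(C[:,0]<.8)].astype(np.float32)
  T=C[abs(C[:,2]-.16)<.004]; print(len(T),cv2.minAreaRect(T[:,:2]*1000))
  for z0,z1 in((.171,.18),(.18,.188),(.188,.2)):
    L=C[(C[:,2]>z0)&(C[:,2]<z1)&(C[:,0]<.60)]
    if len(L)>5: f=cv2.fitLine(L[:,:2],cv2.DIST_L2,0,.01,.01).ravel(); print('lip',z0,len(L),L.mean(0),L.min(0),L.max(0),np.degrees(np.arctan2(f[1],f[0])))
A=np.vstack([cloud(a).reshape(-1,3),cloud(b).reshape(-1,3)])
for n,x,y,r in(('sty',.46,-.267,.02),('green',.51,-.19,.03)):
  for z in np.arange(.02,.16,.02):
    m=(np.hypot(A[:,0]-x,A[:,1]-y)<r)&(abs(A[:,2]-z)<.01); 
    if m.any():print(n,round(z,2),m.sum(),A[m][:,:2].min(0).round(3),A[m][:,:2].max(0).round(3),A[m].max(0)[2].round(3))
```

```text
5707 ((649.3887329101562, 146.910400390625), (221.6969757080078, 208.04563903808594), 82.6927490234375)
lip 0.171 110 [0.5562826  0.15913838 0.17515045] [0.5460288  0.11028126 0.17103495] [0.5661231  0.20957373 0.179884  ] 82.60879
lip 0.18 97 [0.55659586 0.16595379 0.18388972] [0.54782635 0.11381332 0.1800266 ] [0.5659995  0.21030694 0.18789198] 82.757065
lip 0.188 212 [0.5520802  0.16119564 0.1935695 ] [0.5376777  0.1117477  0.18818744] [0.5629692  0.20971644 0.19918576] 82.55434
4384 ((646.7567138671875, 146.54257202148438), (222.6150360107422, 208.96156311035156), 82.20976257324219)
lip 0.171 64 [0.5438489  0.16559568 0.17573458] [0.5362595  0.11054938 0.17124009] [0.5569866  0.20969875 0.17978361] 81.5225
lip 0.18 53 [0.54337734 0.1667893  0.18401729] [0.5361912  0.11174138 0.18052001] [0.55488795 0.20950714 0.18790735] 81.49237
lip 0.188 186 [0.5455251  0.16156705 0.19347683] [0.53446513 0.11188145 0.188011  ] [0.55766636 0.209176   0.1980369 ] 82.30367
sty 0.04 2 [ 0.462 -0.25 ] [ 0.47  -0.248] 0.038
sty 0.06 154 [ 0.44  -0.284] [ 0.48  -0.247] 0.07
sty 0.08 58 [ 0.45  -0.279] [ 0.472 -0.261] 0.09
sty 0.1 55 [ 0.45  -0.278] [ 0.473 -0.262] 0.11
sty 0.12 64 [ 0.449 -0.278] [ 0.471 -0.261] 0.129
sty 0.14 65 [ 0.449 -0.277] [ 0.473 -0.261] 0.15
sty 0.16 30 [ 0.452 -0.28 ] [ 0.471 -0.263] 0.155
green 0.02 22 [ 0.504 -0.197] [ 0.516 -0.188] 0.03
green 0.04 22 [ 0.504 -0.206] [ 0.519 -0.184] 0.05
green 0.06 69 [ 0.496 -0.202] [ 0.524 -0.182] 0.07
green 0.08 56 [ 0.499 -0.2  ] [ 0.523 -0.185] 0.089
green 0.1 58 [ 0.499 -0.203] [ 0.523 -0.184] 0.11
green 0.12 63 [ 0.499 -0.2  ] [ 0.522 -0.184] 0.129
green 0.14 50 [ 0.5   -0.202] [ 0.523 -0.184] 0.139
```

```bash
cat >> h.py <<'E'
def rel(pts,yaw=None):
    "shifts in current tool axes (m) and turn (10deg) to world points"
    from scipy.spatial.transform import Rotation as Ro
    o=robot.get_obs(); R=Ro.from_euler('xyz',o['ee_rot']).as_matrix()
    print('t',round(o['time'],2),'tcp',np.round(o['tool_pos'],4),'yaw',round(o['ee_rot'][2],4))
    for p in pts: print(np.round(R.T@(np.array(p)-o['tool_pos']),4))
    if yaw is not None: print('turn',round(np.degrees(o['ee_rot'][2]-yaw)/10,3))
E
python3 -c "
from h import *
rel([(.182,-.518,.30),(.45,-.1,.32),(.572,.158,.30)],-.131)"
```

```text
t 0.1 tcp [ 0.1822 -0.5184  0.2044] yaw 0.3378
[ 0.     -0.0007 -0.0956]
[ 0.3914 -0.3063 -0.1149]
[ 0.592  -0.5092 -0.0944]
turn 2.686
```

>>> carry_out([
  [[0, 0, -0.06], 0, 0],
  [[0.02, -0.02, -0.1], 0.5, 1],
  [[0.39, -0.306, -0.115], 2.686, 1],
  [[0.39, -0.306, -0.115], 2.686, 1],
  [[0.39, -0.306, -0.115], 2.686, 1],
  [[0.39, -0.306, -0.115], 2.686, 1],
  [[0.39, -0.306, -0.115], 2.686, 1],
  [[0.39, -0.306, -0.115], 2.686, 1],
  [[0.39, -0.306, -0.115], 2.686, 1],
  [[0.39, -0.306, -0.115], 2.686, 1],
])

```text
time: 1.35
tool_pos: [0.4496, -0.0983, 0.3201]
ee_rot: [-3.141, 0.001, -0.128]
wrist_force: [0.3, -0.1, -0.4]
width: 0.0007
finger_force: 0.0
```

```bash
python3 -c "
from h import *
rel([(.572,.158,.25),(.572,.158,.20)],-.131);print(robot.get_obs()['width'])"
```

```text
t 1.35 tcp [ 0.4496 -0.0983  0.3201] yaw -0.1281
[ 0.0887 -0.2699  0.0701]
[ 0.0887 -0.2698  0.1201]
turn 0.017
0.0006590695502439544
```

>>> carry_out([
  [[0.089, -0.27, 0.06], 0, 1],
  [[0.089, -0.27, 0.06], 0, 1],
  [[0.089, -0.27, 0.06], 0, 1],
  [[0.089, -0.27, 0.06], 0, 1],
  [[0.089, -0.27, 0.06], 0, 1],
  [[0.089, -0.27, 0.06], 0, 1],
  [[0.089, -0.27, 0.115], 0, 1],
  [[0.089, -0.27, 0.115], 0, 1],
])

```text
time: 2.35
tool_pos: [0.568, 0.1533, 0.1987]
ee_rot: [3.137, 0.014, -0.132]
wrist_force: [-0.4, 0.0, -0.0]
width: 0.0004
finger_force: 0.0
```

Run:
```python
from h import *
a=snap('scene');b=snap('side')
i=np.hstack([cv2.resize(a['image'][120:320,240:440],(390,390)),cv2.resize(b['image'][180:310,160:290],(390,390))])
cv2.imwrite('pics/d.png',i[:,:,::-1])
ux=np.array([.9914,-.1305]);o=robot.get_obs();H=np.array([.55,.161])
pts=[(.572,.158,.168)]
for th in np.radians([0,10,20,30,40,50,60,70,80,88,90]):
  r=.150; c=r*np.sin(th)-.006*np.cos(th)-.008; z=.025+r*np.cos(th)+.006*np.sin(th)
  pts.append((*(H-ux*c),z-(.006 if th==0 else 0)))
rel(pts,-.131)
```

```text
t 2.45 tcp [0.5724 0.1541 0.2065] yaw -0.1322
[-0.0009 -0.0038  0.0385]
[-0.0091 -0.0039  0.0375]
[-0.0352 -0.0039  0.0327]
[-0.0608 -0.0038  0.0385]
[-0.0849 -0.0038  0.0486]
[-0.1069 -0.0038  0.0627]
[-0.1262 -0.0037  0.0804]
[-0.142  -0.0037  0.1012]
[-0.154  -0.0037  0.1245]
[-0.1618 -0.0037  0.1495]
[-0.1648 -0.0037  0.1702]
[-0.1651 -0.0037  0.1754]
turn -0.007
```

View pics/d.png

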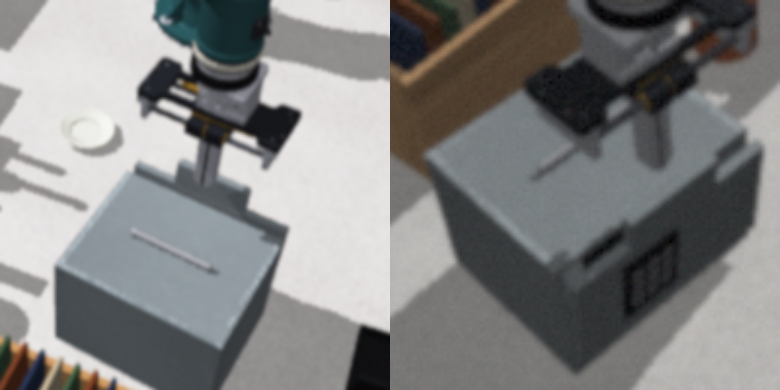

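The closed fingers stand just behind the lip (scene crop (205,180)), with the handle well clear. I'll descend and pull.

>>> carry_out([
  [[0, 0, 0.02], 0, 1],
  [[-0.001, 0, 0.038], 0, 1],
  [[-0.001, 0, 0.038], 0, 1],
  [[-0.01, 0, 0.038], 0, 1],
  [[-0.02, 0, 0.036], 0, 1],
  [[-0.035, 0, 0.036], 0, 1],
  [[-0.048, 0, 0.038], 0, 1],
  [[-0.061, 0, 0.041], 0, 1],
  [[-0.073, 0, 0.045], 0, 1],
  [[-0.085, 0, 0.05], 0, 1],
])

```text
time: 3.7
tool_pos: [0.4871, 0.1663, 0.1552]
ee_rot: [3.142, 0.0, -0.131]
wrist_force: [1.9, -0.6, -1.4]
width: 0.0003
finger_force: 0.7
```

Run:
```python
from h import *
ux=np.array([.9914,-.1305]);H=np.array([.55,.161])
pts=[]
for th in np.radians([30,35,40,50,60,70,80,88,90]):
  r=.150; c=r*np.sin(th)-.006*np.cos(th)-.008; z=.025+r*np.cos(th)+.006*np.sin(th)
  pts.append((*(H-ux*c),z))
rel(pts,-.131)
s=snap('side','e.png');i=cv2.resize(s['image'][180:310,160:330],None,fx=3,fy=3);cv2.imwrite('pics/e.png',i[:,:,::-1])
```

```text
t 3.7 tcp [0.4871 0.1663 0.1552] yaw -0.1309
[ 0.0013 -0.0029 -0.0027]
[-0.01   -0.0029  0.0039]
[-0.0207 -0.0029  0.0114]
[-0.04   -0.0029  0.0292]
[-0.0558 -0.0029  0.05  ]
[-0.0678 -0.0029  0.0732]
[-0.0756 -0.0029  0.0982]
[-0.0786 -0.0029  0.119 ]
[-0.0789 -0.0029  0.1242]
turn 0.001
```

View pics/e.png

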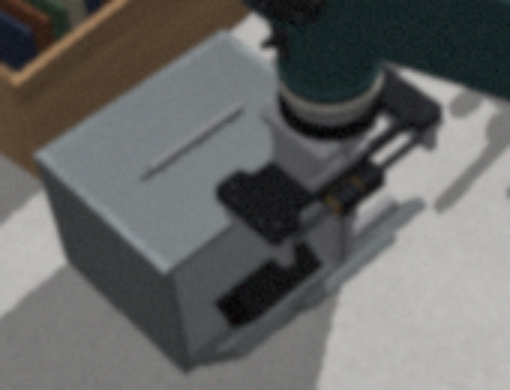

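The door is coming down (about 30°), with the fingers on its inner face and the black lock case visible at (265,285). I'll continue along the arc.

>>> carry_out([
  [[-0.01, 0, 0.005], 0, 1],
  [[-0.021, 0, 0.012], 0, 1],
  [[-0.031, 0, 0.02], 0, 1],
  [[-0.04, 0, 0.03], 0, 1],
  [[-0.048, 0, 0.04], 0, 1],
  [[-0.056, 0, 0.051], 0, 1],
  [[-0.062, 0, 0.062], 0, 1],
  [[-0.068, 0, 0.074], 0, 1],
  [[-0.072, 0, 0.086], 0, 1],
  [[-0.076, 0, 0.099], 0, 1],
])

```text
time: 5.0
tool_pos: [0.4125, 0.1761, 0.0556]
ee_rot: [3.142, -0.0, -0.131]
wrist_force: [-0.5, 0.7, 0.2]
width: 0.0006
finger_force: 0.2
```

>>> carry_out([
  [[-0.002, 0, 0.01], 0, 1],
  [[-0.003, 0, 0.018], 0, 1],
  [[-0.003, 0, 0.023], 0, 1],
  [[-0.003, 0, 0.026], 0, 1],
  [[-0.003, 0, 0.026], 0, 1],
])

```text
time: 5.62
tool_pos: [0.4097, 0.1765, 0.0313]
ee_rot: [3.141, 0.0, -0.131]
wrist_force: [-3.4, -1.5, 4.4]
width: 0.0004
finger_force: 2.3
```

>>> carry_out([
  [[0, 0, 0.003], 0, 1],
  [[0, 0, 0.003], 0, 1],
  [[0, 0, 0.003], 0, 1],
  [[0, 0, -0.05], 0, 1],
  [[0, 0, -0.1], 0, 0],
  [[0, 0, -0.16], 0, -1],
  [[0, 0, -0.22], 0, -1],
  [[0, 0, -0.25], 0, -1],
  [[0, 0, -0.25], 0, -1],
])

```text
time: 6.75
tool_pos: [0.4112, 0.1769, 0.2835]
ee_rot: [-3.139, -0.006, -0.131]
wrist_force: [0.2, -0.0, -0.3]
width: 0.0469
finger_force: 0.0
```

Run:
```python
from h import *
rel([(.461,-.27,.28),(.461,-.27,.21),(.461,-.27,.086)],0)
a=snap('scene','f0.png');s=snap('side','f.png')
i=cv2.resize(s['image'][190:340,170:370],None,fx=3.5,fy=3.5,interpolation=3);cv2.imwrite('pics/f.png',i[:,:,::-1])
ux=np.array([.9914,-.1305]);uy=np.array([.1305,.9914])
for q in(s,a):
  C=cloud(q).reshape(-1,3);C=C[(C[:,0]>.3)&(C[:,0]<.58)&(C[:,1]>0)&(C[:,1]<.35)]
  d=C[:,:2]-[.55,.161];X=-d@ux;Y=d@uy
  m=(X>.11)&(X<.165)&(abs(Y)<.04);A=np.c_[X[m],Y[m],np.ones(m.sum())];print('door',m.sum(),C[m][:,2].mean(),np.linalg.lstsq(A,C[m][:,2],rcond=None)[0] if m.sum()>5 else 0)
  m=(C[:,2]>.018)&(C[:,2]<.042)&(X<.3);print('Xmax,Y',np.percentile(X[m],[99.5]),np.percentile(Y[m],[.5,99.5]))
  m=(C[:,2]>.05)&(C[:,2]<.066)&(X>.02)&(X<.13);T=C[m]
  if len(T)>5: print('case',len(T),cv2.minAreaRect((T[:,:2]*1000).astype(np.float32)),np.median(T[:,2]))
```

```text
t 6.75 tcp [0.4112 0.1769 0.2835] yaw -0.1311
[0.1078 0.4366 0.003 ]
[0.1073 0.4367 0.073 ]
[0.1066 0.4371 0.197 ]
turn -0.751
door 3562 0.42463084565207504 [0.9133034  0.59323718 0.28635829]
Xmax,Y [0.15595686] [-0.10759004  0.10600793]
case 662 ((497.50860595703125, 195.65936279296875), (82.514404296875, 61.78773498535156), 82.53092193603516) 0.05943939538422904
door 3374 0.4625885404665734 [-6.32120163  2.03926233  1.22104085]
Xmax,Y [0.15343904] [-0.10754972  0.10721762]
case 200 ((481.7235412597656, 200.1483612060547), (79.74986267089844, 25.351009368896484), 83.70304870605469) 0.06016505512601515
```

View pics/f.png

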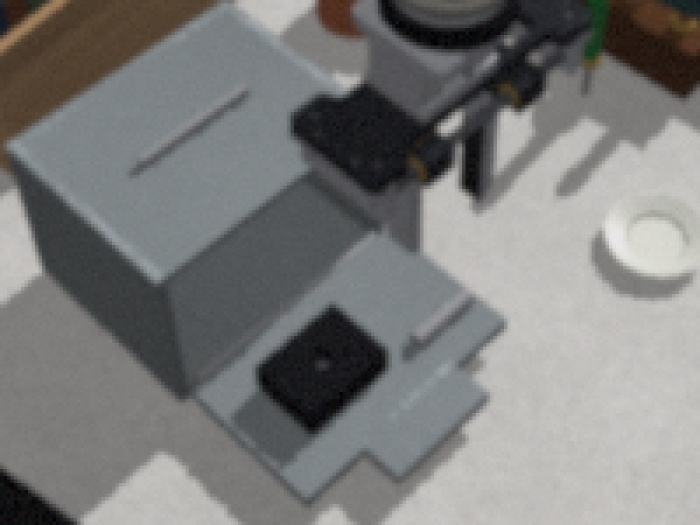

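Door flat; lock case centre at side crop (322,365) with the light button showing in the hole. Lip edge and case put the hinge about 14 mm farther out than I assumed, so the door had started ajar. Next, the stylus.

>>> carry_out([
  [[0.02, 0.07, 0], -0.3, -1],
  [[0.04, 0.15, 0], -0.751, -1],
  [[0.107, 0.437, 0.003], -0.751, -1],
  [[0.107, 0.437, 0.003], -0.751, -1],
  [[0.107, 0.437, 0.003], -0.751, -1],
  [[0.107, 0.437, 0.003], -0.751, -1],
  [[0.107, 0.437, 0.003], -0.751, -1],
  [[0.107, 0.437, 0.06], -0.751, -1],
  [[0.107, 0.437, 0.073], -0.751, -1],
  [[0.107, 0.437, 0.073], -0.751, -1],
])

```text
time: 8.1
tool_pos: [0.4578, -0.2693, 0.2054]
ee_rot: [-3.138, 0.004, 0.001]
wrist_force: [-0.5, 1.2, 0.9]
width: 0.0939
finger_force: 0.0
```

Run:
```python
from h import *
rel([(.461,-.27,.086)],0);print(robot.get_obs()['width'])
q=snap('wrist','g.png')
C=cloud(q).reshape(-1,3)
m=(np.hypot(C[:,0]-.461,C[:,1]+.27)<.022)&(C[:,2]>.14)&(C[:,2]<.156)
T=C[m];print(len(T),np.percentile(T,[1,50,99],axis=0).round(4) if len(T) else 0)
# hole from side image
s=dict(np.load('pics/f.npz'))
o=-s['R'].T@s['t'];d=s['R'].T@np.linalg.inv(s['mtx'])@[262,294.3,1]
for z in(.059,.047):print((o+d*(z-o[2])/d[2]).round(4))
```

```text
t 8.1 tcp [ 0.4578 -0.2693  0.2054] yaw 0.0008
[0.0036 0.0011 0.1194]
turn 0.005
0.09385420773793882
580 [[ 0.453  -0.2784  0.1407]
 [ 0.4619 -0.2704  0.1481]
 [ 0.4691 -0.2624  0.1499]]
[0.4922 0.2017 0.059 ]
[0.4972 0.1963 0.047 ]
```

View pics/g.png

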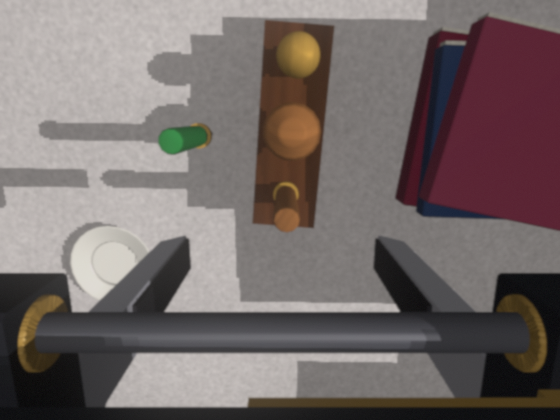

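The wrist view shows the stylus end at (287,215) between the fingers' planes, mushroom and seal behind it, and the green one and the books clear of both fingers. Descend.

>>> carry_out([
  [[0, 0, 0], 0, -1],
  [[0, 0, 0.04], 0, -1],
  [[0, 0, 0.08], 0, -1],
  [[0, 0, 0.11], 0, -1],
  [[0, 0, 0.121], 0, -1],
  [[0, 0, 0.121], 0, -1],
])

```text
time: 8.9
tool_pos: [0.4593, -0.2707, 0.0875]
ee_rot: [3.141, -0.001, 0.001]
wrist_force: [0.5, 0.2, 0.2]
width: 0.094
finger_force: 0.0
```

```bash
python3 -c "
from h import *
rel([(.461,-.27,.086)],0)"
```

```text
t 8.9 tcp [ 0.4593 -0.2707  0.0875] yaw 0.0007
[ 0.0017 -0.0007  0.0015]
turn 0.004
```

>>> carry_out([
  [[0.0017, -0.0005, 0.0015], 0, -0.5],
  [[0.0017, -0.0005, 0.0015], 0, 0.2],
  [[0.0017, -0.0005, 0.0015], 0, 1],
  [[0.0017, -0.0005, 0.0015], 0, 1],
  [[0.0017, -0.0005, 0.0015], 0, 1],
  [[0.0017, -0.0005, 0.0015], 0, 1],
  [[0.0017, -0.0005, 0.0015], 0, 1],
])

```text
time: 9.78
tool_pos: [0.4604, -0.2702, 0.0849]
ee_rot: [3.142, 0.0, 0.0]
wrist_force: [0.3, 0.1, 0.1]
width: 0.0272
finger_force: 0.0
```

>>> carry_out([
  [[0, 0, 0], 0, 1],
  [[0, 0, -0.02], 0, 1],
  [[0, 0, -0.05], 0, 1],
  [[0, 0, -0.09], 0, 1],
  [[0, 0, -0.13], 0, 1],
  [[0, 0, -0.16], 0, 1],
  [[0, 0, -0.16], 0, 1],
])

```text
time: 10.65
tool_pos: [0.4615, -0.271, 0.2479]
ee_rot: [3.138, -0.005, 0.0]
wrist_force: [-0.1, 0.4, -1.6]
width: 0.0173
finger_force: 30.0
```

```bash
python3 -c "
from h import *
rel([(.42,.0,.25),(.4975,.197,.25)],-.131);print(robot.get_obs()['width'])"
```

```text
t 10.65 tcp [ 0.4615 -0.271   0.2479] yaw 0.0001
[-0.0415 -0.271  -0.0033]
[ 0.036  -0.468  -0.0037]
turn 0.751
0.017314202396686778
```

Held at 17 mm with 30 N. Moving over the hole, stopping 20 mm short in height to check.

>>> carry_out([
  [[-0.01, -0.05, 0], 0, 1],
  [[-0.02, -0.11, 0], 0.3, 1],
  [[-0.03, -0.17, 0], 0.751, 1],
  [[-0.02, -0.23, 0], 0.751, 1],
  [[0, -0.3, 0], 0.751, 1],
  [[0.01, -0.36, 0], 0.751, 1],
  [[0.025, -0.42, 0], 0.751, 1],
  [[0.036, -0.468, 0.02], 0.751, 1],
  [[0.036, -0.468, 0.06], 0.751, 1],
  [[0.036, -0.468, 0.06], 0.751, 1],
])

```text
time: 11.9
tool_pos: [0.4929, 0.1975, 0.1786]
ee_rot: [3.136, 0.012, -0.13]
wrist_force: [-1.1, 0.3, -0.7]
width: 0.0174
finger_force: 30.0
```

```bash
cat > m.py <<'E'
from h import *
import sys
rel([(.4975,.197,.20)],-.131);o=robot.get_obs();print(o['width'],o['finger_force'])
t=o['tool_pos']
for n in('side','scene'):
  s=snap(n,sys.argv[1]+n+'.png'); C=cloud(s)
  h,w=C.shape[:2]
  f=lambda p:(lambda c:(s['mtx']@c/c[2])[:2].round(1))(s['R']@np.array(p)+s['t'])
  tip=(t[0],t[1],t[2]-.071)
  print(n,'exp tip px',f(tip),'mouth',f((.4975,.197,.059)))
  Q=C.reshape(-1,3);d=np.hypot(Q[:,0]-t[0],Q[:,1]-t[1])
  for dz in range(-75,-5,10):
    m=(d<.016)&(abs(Q[:,2]-t[2]-dz/1000)<.005)
    if m.sum()>2:print(dz,m.sum(),(Q[m].mean(0)-t).round(4)[:2],Q[m][:,2].min().round(4))
  u,v=f(tip).astype(int);x0,y0=u-40,v-45
  np.savez('pics/off_'+n,o=(x0,y0))
  cv2.imwrite(f'pics/{sys.argv[1]}{n}.png',cv2.resize(s['image'][y0:y0+90,x0:x0+80],None,fx=4.5,fy=4.5,interpolation=3)[:,:,::-1])
a,b=[cv2.imread(f'pics/{sys.argv[1]}{n}.png') for n in('side','scene')]
cv2.imwrite(f'pics/{sys.argv[1]}.png',np.hstack([a,b]))
E
python3 m.py k
```

```text
t 11.9 tcp [0.4929 0.1975 0.1786] yaw -0.1296
[ 0.0044  0.     -0.0215]
turn 0.008
0.017431359473155092 29.999821186065674
side exp tip px [262.1 282.7] mouth [261.6 292. ]
-65 6 [-0.0036 -0.    ] 0.1113
-55 8 [-0.0047  0.0013] 0.1212
-45 6 [-0.0043 -0.0003] 0.1325
-25 8 [-0.0072  0.0061] 0.1545
-15 29 [-0.0076  0.0034] 0.1593
scene exp tip px [365.6 222. ] mouth [362.3 234.8]
-65 4 [0.0041 0.0002] 0.1149
-55 7 [0.0039 0.0005] 0.1202
-45 6 [0.0028 0.0005] 0.1286
-35 6 [ 0.0039 -0.0004] 0.139
-25 3 [0.0078 0.0013] 0.1501
-15 32 [0.0083 0.0013] 0.1597
```

View pics/k.png

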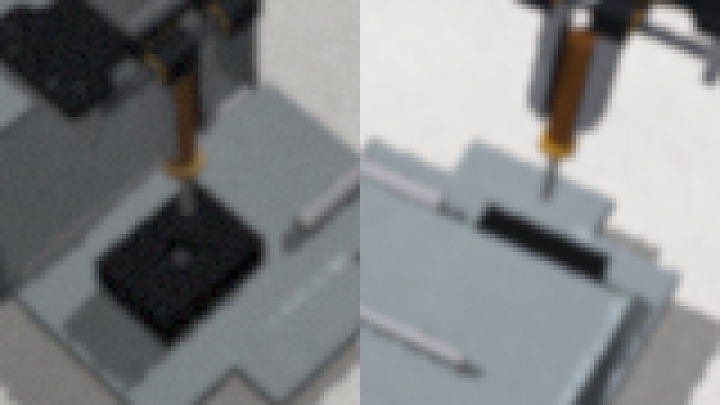

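The rod hangs straight under the TCP within about 0.5 mm. Side crop: tip at (190,210), hole and button at (180,253). Lowering to just above the mouth.

>>> carry_out([
  [[0, 0, 0.0], 0, 1],
  [[0, 0, 0.03], 0, 1],
  [[0, 0, 0.045], 0, 1],
  [[0, 0, 0.045], 0, 1],
  [[0, 0, 0.045], 0, 1],
])

```text
time: 12.62
tool_pos: [0.4971, 0.1978, 0.1412]
ee_rot: [-3.141, -0.002, -0.131]
wrist_force: [0.3, -0.6, 0.3]
width: 0.0172
finger_force: 30.0
```

```bash
python3 m.py n
```

```text
t 12.62 tcp [0.4971 0.1978 0.1412] yaw -0.1313
[ 0.0006  0.0007 -0.0588]
turn -0.002
0.017158178755263535 29.999932050704956
side exp tip px [261.3 289.9] mouth [261.6 292. ]
-75 14 [0.0028 0.004 ] 0.0612
-65 7 [-0.0036  0.0006] 0.0735
-55 4 [-0.003  0.001] 0.0825
-45 8 [-0.0043  0.0005] 0.0915
-25 8 [-0.0077  0.0044] 0.1164
-15 26 [-0.007   0.0034] 0.1212
scene exp tip px [363.2 232.2] mouth [362.3 234.8]
-75 5 [-0.0067  0.0057] 0.0617
-65 5 [0.0037 0.0009] 0.0755
-55 8 [0.0024 0.0004] 0.084
-45 5 [0.0019 0.001 ] 0.0936
-35 6 [0.0032 0.0006] 0.1021
-25 13 [0.0067 0.0004] 0.1167
-15 24 [0.0052 0.0009] 0.1217
```

View pics/n.png

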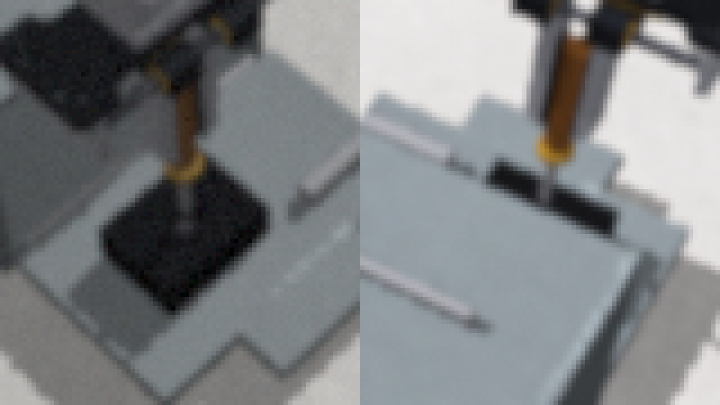

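The tip sits over the centre of the case in both views. Inserting gently, then pressing.

>>> carry_out([
  [[0, 0.0005, 0.007], 0, 1],
  [[0, 0.0005, 0.012], 0, 1],
  [[0, 0.0005, 0.016], 0, 1],
  [[0, 0.0005, 0.02], 0, 1],
  [[0, 0.0005, 0.02], 0, 1],
])

```text
time: 13.35
tool_pos: [0.496, 0.1972, 0.1194]
ee_rot: [3.141, 0.001, -0.131]
wrist_force: [-0.6, 0.3, 0.6]
width: 0.0179
finger_force: 30.0
```

>>> carry_out([
  [[0, 0, 0.003], 0, 1],
  [[0, 0, 0.005], 0, 1],
  [[0, 0, 0.005], 0, 1],
])

```text
time: 13.72
tool_pos: [0.4967, 0.1974, 0.1154]
ee_rot: [-3.141, -0.001, -0.131]
wrist_force: [0.1, 0.4, 0.9]
width: 0.0176
finger_force: 30.0
```

>>> carry_out([
  [[0, 0, 0.002], 0, 1],
  [[0, 0, 0.003], 0, 1],
  [[0, 0, 0.003], 0, 1],
  [[0, 0, 0.003], 0, 1],
])

```text
time: 14.22
tool_pos: [0.4966, 0.1974, 0.1123]
ee_rot: [-3.141, -0.001, -0.131]
wrist_force: [1.0, -0.8, 4.0]
width: 0.0177
finger_force: 30.0
```

>>> carry_out([
  [[0, 0, 0.0015], 0, 1],
  [[0, 0, 0.0015], 0, 1],
  [[0, 0, 0.0015], 0, 1],
  [[0, 0, 0.0015], 0, 1],
])

```text
time: 14.72
tool_pos: [0.4966, 0.1974, 0.1109]
ee_rot: [-3.141, -0.001, -0.131]
wrist_force: [-0.2, 0.5, 5.1]
width: 0.0175
finger_force: 30.0
```

>>> carry_out([
  [[0, 0, 0.001], 0, 1],
  [[0, 0, 0.001], 0, 1],
  [[0, 0, 0.001], 0, 1],
  [[0, 0, 0.001], 0, 1],
  [[0, 0, 0.001], 0, 1],
  [[0, 0, 0.001], 0, 1],
])

```text
time: 15.48
tool_pos: [0.4967, 0.1974, 0.1107]
ee_rot: [-3.141, -0.001, -0.131]
wrist_force: [-0.8, -0.6, 8.1]
width: 0.0177
finger_force: 30.0
```

Run:
```python
from h import *
for _ in range(4):
  s=snap('side');o=robot.get_obs();print(o['time'],o['tool_pos'].round(4),o['wrist_force'].round(1))
ux=np.array([.9914,-.1305]);uy=np.array([.1305,.9914])
C=cloud(s).reshape(-1,3);d=C[:,:2]-[.564,.159];X=-d@ux;Y=d@uy
m=(X>.105)&(X<.165)&(Y>-.09)&(Y<.09)&(C[:,2]<.06);print(m.sum(),np.polyfit(X[m],C[m][:,2],1),C[m][:,2].mean())
```

```text
15.525 [0.4967 0.1974 0.1107] [-1.6 -0.5  9.2]
15.575 [0.4967 0.1974 0.1107] [-1.  -0.   8.5]
15.625 [0.4967 0.1974 0.1107] [-0.7  0.4  7.3]
15.675 [0.4967 0.1974 0.1107] [-1.2 -0.5  8. ]
1569 [-0.3619842   0.07245252] 0.023515161644766296
```

Run:
```python
from h import *
s=snap('side')
ux=np.array([.9914,-.1305]);uy=np.array([.1305,.9914])
C=cloud(s).reshape(-1,3);d=C[:,:2]-[.564,.159];X=-d@ux;Y=d@uy
m=(X>.105)&(X<.165)&(Y>-.04)&(Y<.03)&(C[:,2]<.06)&(C[:,2]>.015);print(m.sum(),np.polyfit(X[m],C[m][:,2],1),C[m][:,2].mean())
print(robot.close_job())
```

```text
535 [0.00096039 0.03177316] 0.03190328972829292
the job is handed in; nothing more can be done
None
```

The job is handed in: the door measured level, and the gripper holds the stylus on the reset button, which took about 8 N against its 5 N spring, so it should be fully down; the judge's verdict was not shown.

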